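# Seat the plug-in spring tweezers and hold them at the marked gap

## Task

On the office desk, a pair of sprung tweezers is plugged into a small setting stand but is sitting proud. First press the tweezers' head down until it is fully home in the stand; then squeeze the two legs between the fingers until the red pointer stands at the green band of the tweezers' own scale (tip gap 16 mm), and hold that gap steady, both legs gripped, so that I can lock the stop screw. Finish still holding: do not let go, never squeeze the tips shut, and leave the calculator, notebook and mug where they are.

Things in the scene. Friction and masses are not known exactly. Their poses are not given: they have to be found in the camera images.
- stand: Stand fixed to the desk: black plate 215 x 84 x 10 mm (x -37 to +177) and an aluminium socket block 46 x 52 mm, its top 40 mm above the desk. Origin on the desk under the block's middle; x points along the tweezers from head to tips, y left, z up. The tweezers' head sits on the block, the legs stretch out freely above the plate.
- seat (a joint): How far the tweezers' head has been pressed into the stand, in m: 0 = 8 mm proud (an orange stub shows beneath the grey head), 0.008 = fully home (no orange visible). It slides straight down with about 6 N of friction and stays where it is left; a firm push of about 12 N takes it home against a hard stop.
- press_pad (a point): Centre of the top of the round blue pad (26 mm across) on the tweezers' head, where to press. Straight above the stand's origin; 66 mm above the desk when fully home, up to 74 mm when proud. The grey head under it is 38 x 40 mm and 22 mm tall. Axes as the stand's.
- grip_mid (a point): Point midway between the legs' black rubber grip patches, at the legs' mid height: 90 mm along x from the head's axis, 52 mm above the desk once the head is home (moves with the head). Axes as the stand's; legs at +y and -y: squeeze along y. Patches 30 mm long (x), 14 mm tall; 42 mm over them when free, 28.5 mm at the marked gap. The plate lies 42 mm below it, nothing between.
- leg_left: Left steel leg (+y side) of the tweezers, 12 mm tall, 4 mm thick, bearing the red pointer on top near its tip. Origin on its hinge in the head, x along the leg to the tip. Springs open by itself; about 2 N at the patch starts it moving, about 6 N holds the marked gap, about 8 N shuts it. The two legs move independently.
- leg_right: Right steel leg (-y side), like the left one; it carries the white scale, 10 mm wide and 28 mm long, which reaches across above the left leg and has a green band 5.6 mm wide. Origin on its hinge in the head, x along the leg to the tip.
- tip_left (a point): Inner edge of the left leg's tip, 130 mm from its hinge, at the leg's mid height. Tip gap = distance from here to tip_right: 40 mm when free, 16 mm at the mark (legs then parallel, red pointer at the middle of the green band). The tip gap changes 1.73 times as much as the width over the grip patches.
- tip_right (a point): Inner edge of the right leg's tip, opposite to tip_left.
- calculator: Bystander: loose grey desk calculator, 150 x 85 x 17 mm, origin at the centre of its underside. Leave it alone.
- notebook: Bystander: loose yellow notebook 142 x 102 x 13 mm with a black pen on it (22 mm tall in all), origin at the centre of its underside. Leave it alone.
- mug: Bystander: loose white mug, 76 mm across, 85 mm tall, origin at the centre of its underside. Leave it alone.
Mind the look-alikes: they are no part of the job. What is meant by the stand is not brown, pink or yellow, and is the smaller of those in its own colour.

How it is judged:
On the way, in this order (a step that is already met when the one before it is completed fails the run):
1. the tweezers' head is pressed fully home in the stand (value of joint seat above 0.007 m), for 0.2 s.
2. both legs are squeezed between the fingers and the tip gap is held at the mark (12.8 to 19.2 mm) for 1.5 s (distance between tip_left and tip_right between 0.0128 and 0.0192 m and contact force between the fingers and leg_left above 1 N and contact force between the fingers and leg_right above 1 N), for 1.5 s.
At the end, for the whole second after the job is handed in: The head is home (within 1 mm of its stop), both legs are still gripped between the fingers (over 1 N on each), the tip gap stays between 12.8 and 19.2 mm, and the legs are still (all of step 2 and value of joint seat above 0.007 m and angular speed of each of leg_left, leg_right below 0.06 rad/s); the arm keeps its last pose, push and grip.
It fails at once if the tips are squeezed shut (gap under 4 mm) (distance between tip_left and tip_right below 0.004 m).
It fails at once if a bystander is shifted by more than 15 mm (distance of any of calculator, notebook, mug from where it was at the start of the episode above 0.015 m).
It also fails if it takes over 38 s, if anything falls off the work surface, if the arm or the gripper's body presses on something with over 40 N, if the wrist force passes 120 N, or if a joint passes its speed limit or range.

## Robot

A 6-joint arm with a two-finger parallel gripper is mounted at the origin on the work surface. World frame = base frame: x ahead of the robot, y to its left, z up, the work surface at z = 0. Lengths are in m, angles in rad, forces in N, time in s.
With the tool pointing down it reaches from about 0.3 to 0.75 m from the base axis. Payload 8.5 kg.
Tool frame: the origin (TCP) lies at the very end of the fingers, on their centre line; the grasp point (between the pads) lies 19 mm behind it; z points along the fingers, y is the direction in which the jaws open and shut (so a half turn about z gives the same grasp; the last joint's range is limited). The gripper opens to 85 mm and grips with 20 to 120 N. Pads are 22 mm wide; open, the fingers measure 114 mm over their backs; the gripper's body (76 mm by 85 mm) begins 54 mm behind the grasp point. The pads swing forward as they close: fully open they stand 13 mm farther back than shut.
Start: joints at [0.885, 0.381, 1.297, -0, 1.464, -0.215], TCP at [0.249, 0.49, 0.231] pointing down, gripper open.
Joint ranges: [-3.11, 3.11], [-0.89, 2.33], [0.22, 2.48], [-1.42, 4.56], [0.17, 2.85], [-2.88, 2.88]. Speed limits (rad/s): [2.39, 2.39, 3.14, 3.14, 3.14, 3.14].

## Interface

Orientations are given as a 3x3 rotation matrix whose columns are the frame's x, y, z axes.
In Python, from station import robot gives the robot as it stands.
- The arm moves only by the tool drive_tool, never from a script. Its argument "targets" is a list that holds one entry, the list of rows, each a list of 4 numbers: the shift along the world's x, y, z in m, then the turn about the world's z in degrees. A call has 1 to 20 rows; each row is the pose to reach, as a shift and turn from the pose measured when the call began; what a row does not reach only later rows make up. A row lasts 1/8 s, in which the tool goes at most 62.5 mm and 10.7 degrees, less where a joint would pass 70% of its speed; a pose out of reach is approached as far as the arm can. A call with a gripper value outside its range is refused whole. "jaw" is the opening, from -1 (shut) to 1 (fully open), set as the call begins (left out, the last holds). The fingers move at their own pace and stop on an object; "newtons" is the grip in N (left out, the last holds). Time passes only in rows, so rows that repeat a pose let the fingers close. It gives the time, the measured TCP pose, the force and the opening at its end, in the units of the state.
- robot.read_state(): the state, without advancing time (a new reading comes with each control period).
- robot.capture(name): name is "scene" or "top" or "wrist"; returns a dict with "frame" (384x512x3 uint8, red, green, blue), "K" (3x3 intrinsics, pixels), "k1" (the pictures are not rectified: a ray, as slopes to the right and down, at radius r is drawn at 1 + k1 r^2 times it, then the intrinsics apply), "T" (4x4, takes a point from camera to world coordinates); the wrist camera has in their place "T_tool_cam" (4x4, takes a point from camera to tool coordinates, whose origin is the TCP and whose axes are the flange's). Camera axes: x right, y down, z forward; pixel columns grow to the right and rows downward; lengths in m; the calibration is good to about 2 mm. A picture is of the moment at which its call begins: read the wrist's pose just before it. There is no depth.
- robot.close_job(): hands the job in, once; it reports no verdict.
Trained networks look in the newest picture that a camera, given by its name, has taken for a name from the list of things; names that differ only in an ending like _2 or _b are one class to them, and where a whole thing is asked for, a point or a joint stands for the part that bears it (a point fixed in the world has none). Each returns a list of dicts, best first, with "conf" (0 to 1); they miss things now and then, are a little off and sometimes report something else, mostly with a low value. They report only what shows in the picture. A call takes as long as a camera call. They do not tell look-alikes from the thing itself.
- robot.spot_in(camera, label): "rect" ([left, top, right, bottom] in pixels, round what is visible of it).
- robot.cut_out(camera, label): "mask" (384x512 bool, what is visible of it) and "rect" ([left, top, right, bottom] in pixels, round what is visible of it).
- robot.tip_of(camera, label): "location" ([column, row] in pixels: a listed point, or the origin of a listed thing).
The state is a dict: "time": time; "q": joint angles; "qvel": joint speeds; "joint_torque": joint torques, N m; "position": TCP position; "tool_rot": TCP orientation; "ft_force": force on the tool from outside, world axes, zero at the start; "ft_torque": the same for the moment, N m; "gripper_width": finger opening in m.
Only numpy, scipy, OpenCV 4.12 (cv2) and the standard library are available. Lean on these libraries where they do the work, as an engineer would, in place of code of your own. Each camera call takes 0.05 s, during which the arm holds its last target.

## Working session

There is one attempt and no reset: what is moved stays moved. The work goes in short steps, Python scripts to look and compute and a tool call to move; the robot and the scene stay as the last step left them, time stands still between calls to the robot, and variables do not carry over. Pictures are saved under pics/ and viewed, and the job is handed in when it is done.

Besides the shell and the picture viewer there is one more tool, called after ">>>" as a command line: name --argument value ..., lists and objects as JSON in quotes. drive_tool: Moves the arm, as the interface text tells. Its arguments: {"type":"object","properties":{"targets":{"type":"array","items":{"type":"array","items":{"type":"array","items":{"type":"number"}}}},"jaw":{"type":"number"},"newtons":{"type":"number"}},"required":["targets"]}

```bash
mkdir -p pics; ls; cat > h.py <<'E'
import numpy as np, cv2
from station import robot
def save(c,n,crop=None,s=1):
    f=c["frame"][:,:,::-1]
    if crop: l,t,r,b=crop; f=f[t:b,l:r]
    if s!=1: f=cv2.resize(f,None,fx=s,fy=s,interpolation=cv2.INTER_CUBIC)
    cv2.imwrite("pics/"+n+".png",f)
def und(c,u,v):
    K=np.array(c["K"]);k=c["k1"]
    d=cv2.undistortPoints(np.array([[[u,v]]],float),K,np.array([k,0,0,0,0.]))[0,0]
    return np.array([d[0],d[1],1.])
def camT(c,st=None):
    if "T" in c: return np.array(c["T"])
    W=np.eye(4);W[:3,:3]=np.array(st["tool_rot"]);W[:3,3]=st["position"]
    return W@np.array(c["T_tool_cam"])
def at_z(c,u,v,z,st=None):
    T=camT(c,st);d=T[:3,:3]@und(c,u,v);o=T[:3,3]
    return o+d*(z-o[2])/d[2]
def proj(c,p,st=None):
    T=np.linalg.inv(camT(c,st));q=T[:3,:3]@np.asarray(p)+T[:3,3]
    a=q[:2]/q[2];a=a*(1+c["k1"]*(a@a));K=np.array(c["K"])
    return K[0,0]*a[0]+K[0,2],K[1,1]*a[1]+K[1,2]
E
python3 - <<'E'
from h import *
st=robot.read_state();print({k:np.round(v,3).tolist() for k,v in st.items()})
for n in("top","scene"):
    c=robot.capture(n);save(c,n+"0",s=1.5)
    for l in("stand","press_pad","grip_mid","tip_left","tip_right"):
        r=robot.tip_of(n,l);print(n,l,[(np.round(x["location"]).tolist(),round(x["conf"],2),np.round(at_z(c,*x["location"],{"stand":0,"press_pad":.074}.get(l,.06)),3).tolist()) for x in r[:6]])
E
```

```text
pics
{'time': 0.0, 'q': [0.885, 0.381, 1.298, -0.0, 1.464, -0.215], 'qvel': [-0.001, 0.001, -0.001, 0.001, -0.002, -0.001], 'joint_torque': [-0.0, -44.846, -23.128, -0.0, 0.005, -0.0], 'position': [0.249, 0.49, 0.231], 'tool_rot': [[-0.891, 0.454, -0.001], [0.454, 0.891, -0.001], [0.0, -0.001, -1.0]], 'ft_force': [-0.434, 0.477, -0.778], 'ft_torque': [0.023, 0.045, 0.031], 'gripper_width': 0.085}
top stand [([112.0, 165.0], 0.83, [0.56, 0.365, 0.0]), ([277.0, 274.0], 0.82, [0.278, -0.097, 0.0]), ([253.0, 176.0], 0.78, [0.54, -0.026, 0.0]), ([161.0, 303.0], 0.56, [0.193, 0.205, 0.0]), ([397.0, 137.0], 0.55, [0.662, -0.429, 0.0])]
top press_pad [([147.0, 310.0], 0.9, [0.189, 0.219, 0.074]), ([280.0, 275.0], 0.86, [0.279, -0.099, 0.074]), ([101.0, 158.0], 0.82, [0.56, 0.364, 0.074]), ([407.0, 128.0], 0.77, [0.662, -0.427, 0.074]), ([254.0, 176.0], 0.59, [0.523, -0.031, 0.074]), ([251.0, 167.0], 0.56, [0.547, -0.022, 0.074])]
top grip_mid [([396.0, 88.0], 0.63, [0.78, -0.408, 0.06]), ([168.0, 263.0], 0.6, [0.301, 0.179, 0.06]), ([106.0, 131.0], 0.59, [0.639, 0.364, 0.06]), ([252.0, 137.0
[... 1141 characters left out ...]
319, 0.167, 0.06]), ([292.0, 216.0], 0.81, [0.637, -0.036, 0.06]), ([210.0, 196.0], 0.75, [0.373, -0.12, 0.06]), ([253.0, 322.0], 0.62, [0.759, -0.398, 0.06]), ([357.0, 157.0], 0.57, [0.669, 0.35, 0.06])]
scene tip_left [([269.0, 143.0], 0.69, [0.36, 0.231, 0.06]), ([288.0, 323.0], 0.69, [0.831, -0.349, 0.06]), ([373.0, 161.0], 0.62, [0.725, 0.367, 0.06]), ([312.0, 220.0], 0.46, [0.696, -0.013, 0.06]), ([223.0, 200.0], 0.39, [0.416, -0.108, 0.06])]
scene tip_right [([282.0, 342.0], 0.77, [0.849, -0.4, 0.06]), ([364.0, 163.0], 0.53, [0.704, 0.333, 0.06]), ([302.0, 227.0], 0.49, [0.686, -0.056, 0.06]), ([214.0, 206.0], 0.43, [0.415, -0.148, 0.06]), ([258.0, 154.0], 0.42, [0.365, 0.149, 0.06])]
```

View pics/top0.png

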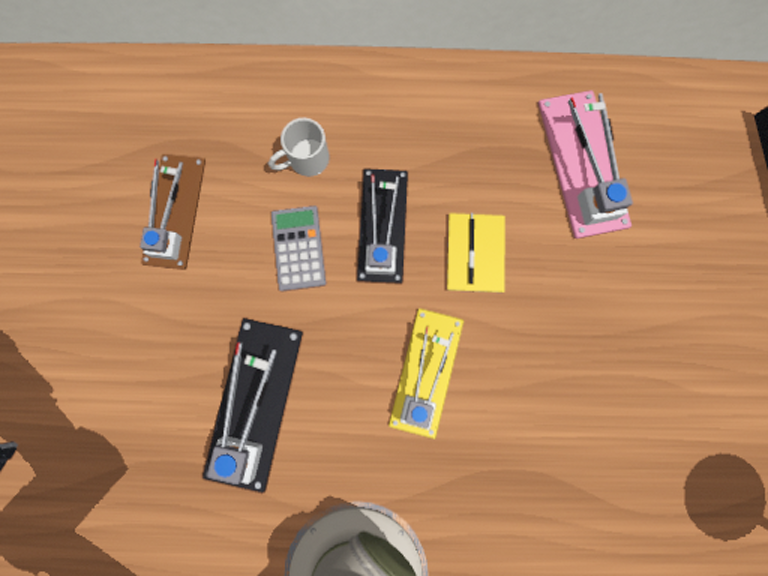

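View pics/scene0.png

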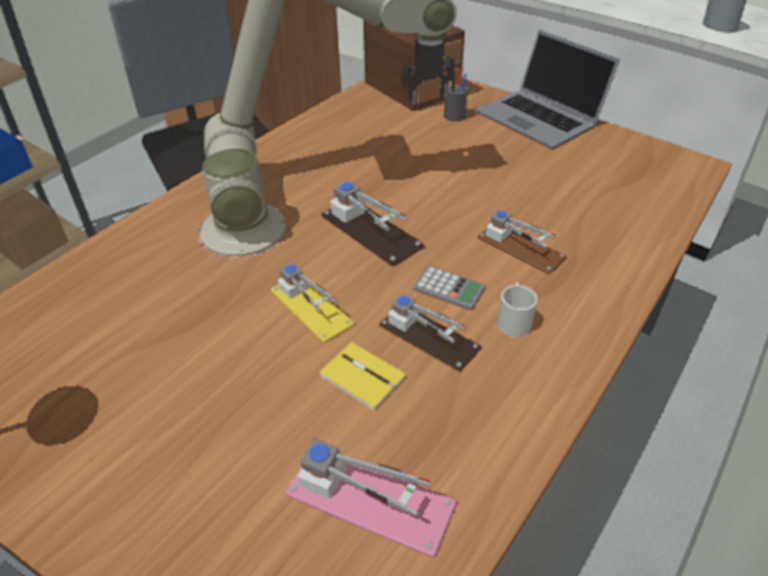

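Five stands, in top-camera pixels (384x512 frame): brown (112,165), pink (397,137), yellow (277,274), large black (161,303) and small black (253,176). The description excludes brown, pink and yellow, and the smaller of the two black ones is at (253,176). I'll confirm it in an enlarged crop.

```bash
python3 - <<'E'
from h import *
c=robot.capture("top");save(c,"top1",(215,95,295,205),5)
m=robot.cut_out("top","stand")
for x in m: print(np.round(x["rect"]),round(x["conf"],2),x["mask"].sum())
f=c["frame"].astype(int)
dark=((f.max(2)<70)).astype(np.uint8); dark[:,:225]=0;dark[:,285:]=0;dark[:105]=0;dark[195:]=0
pts=cv2.findNonZero(dark);r=cv2.minAreaRect(pts);b=cv2.boxPoints(r);print(r)
W=np.array([at_z(c,*p,.01) for p in b]);print(W.round(4));print(np.linalg.norm(W-np.roll(W,1,0),axis=1))
c2=robot.capture("scene");save(c2,"scene1",(240,180,330,255),7)
E
```

```text
[256. 204. 306. 292.] 0.78 2644
[ 97. 103. 138. 178.] 0.76 2320
[358.  58. 422. 162.] 0.74 3922
[140. 215. 203. 329.] 0.62 4745
[238. 114. 272. 190.] 0.55 2272
((254.25453186035156, 150.15499877929688), (30.013612747192383, 74.29676818847656), 2.726310968399048)
[[ 0.5065  0.0143  0.01  ]
 [ 0.7176  0.0112  0.01  ]
 [ 0.7155 -0.0728  0.01  ]
 [ 0.5046 -0.0669  0.01  ]]
[0.08113927 0.21112584 0.08400867 0.2110539 ]
```

View pics/top1.png

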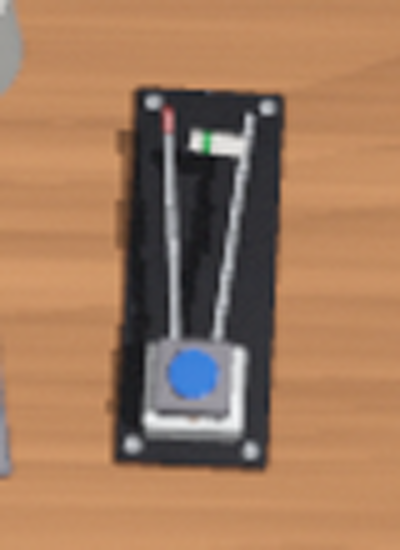

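View pics/scene1.png

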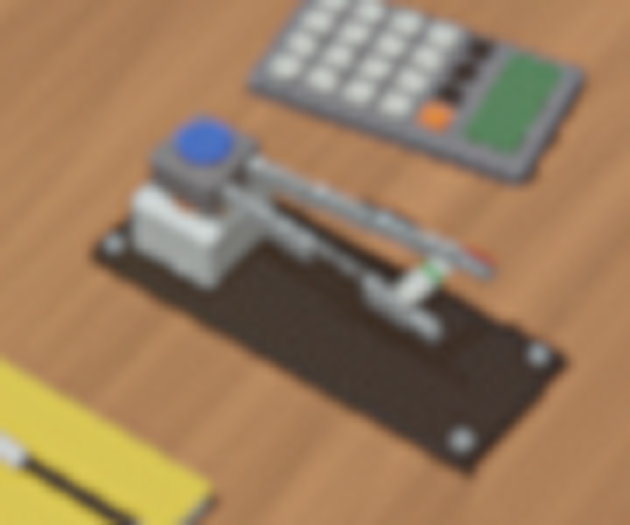

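The crop shows the small black stand, with corners at about (239,113) to (272,188). Its plate measures 211 x 83 mm against 215 x 84 mm in the description. The head is at (253,170), sitting proud with a hint of orange under it. This is the one. Next I'll triangulate the pad.

```bash
cat >> h.py <<'E'
def pad(c,box):
    h=cv2.cvtColor(c["frame"],cv2.COLOR_RGB2HSV);m=((h[...,0]>100)&(h[...,0]<130)&(h[...,1]>140)&(h[...,2]>80)).astype(np.uint8)
    k=np.zeros_like(m);l,t,r,b=box;k[t:b,l:r]=m[t:b,l:r]
    n,_,s,ce=cv2.connectedComponentsWithStats(k);
    if n<2:return None
    i=1+s[1:,4].argmax();return ce[i],s[i]
def tri(obs):
    A=np.zeros((3,3));B=np.zeros(3)
    for c,u,v,st in obs:
        T=camT(c,st);d=T[:3,:3]@und(c,u,v);d/=np.linalg.norm(d);P=np.eye(3)-np.outer(d,d);A+=P;B+=P@T[:3,3]
    return np.linalg.solve(A,B)
E
python3 - <<'E'
from h import *
a=robot.capture("top");b=robot.capture("scene")
p=pad(a,(230,150,280,190));q=pad(b,(255,185,290,210));print(p,q)
print(tri([(a,*p[0],None),(b,*q[0],None)]),at_z(a,*p[0],.074),at_z(b,*q[0],.074))
print(camT(a).round(3))
print(robot.capture("wrist")["T_tool_cam"])
E
```

```text
(array([253.11940299, 169.19402985]), array([249, 165,   9,   9,  67], dtype=int32)) (array([268.61904762, 200.04761905]), array([266, 198,   6,   5,  21], dtype=int32))
[ 0.54226798 -0.02760705  0.0671174 ] [ 0.5409311  -0.02746777  0.074     ] [ 0.54612937 -0.03363922  0.074     ]
[[ 0.024 -0.988  0.15   0.341]
 [-1.    -0.024 -0.001 -0.037]
 [ 0.005 -0.15  -0.989  0.953]
 [ 0.     0.     0.     1.   ]]
[[-4.83801627e-04 -9.49076599e-01 -3.15045037e-01  8.06090619e-02]
 [ 9.99999656e-01 -6.71433714e-04  4.87043269e-04 -8.40371000e-04]
 [-6.73773229e-04 -3.15044693e-01  9.49076597e-01 -1.44979655e-01]
 [ 0.00000000e+00  0.00000000e+00  0.00000000e+00  1.00000000e+00]]
```

>>> drive_tool --targets '[[[0.03,-0.05,0.0,3],[0.06,-0.1,0.0,6],[0.09,-0.15,0.0,9],[0.12,-0.2,0.0,12],[0.15,-0.25,0.0,15],[0.18,-0.3,0.0,18],[0.21,-0.36,0.0,21],[0.24,-0.42,-0.01,24],[0.27,-0.47,-0.02,26],[0.293,-0.517,-0.04,26],[0.293,-0.517,-0.04,26],[0.293,-0.517,-0.04,26]]]' --jaw -1 --newtons 40

```text
time: 2.4
position: [0.5423, -0.0265, 0.1914]
tool_rot: [[-1.0, 0.017, -0.0], [0.017, 1.0, 0.0], [0.0, 0.0, -1.0]]
ft_force: [-0.4, 0.3, 0.2]
gripper_width: 0.0002
```

```bash
python3 - <<'E'
from h import *
st=robot.read_state();c=robot.capture("wrist");save(c,"w1",s=1.5)
print(st["time"],st["position"],np.array(st["tool_rot"]).round(3).tolist(),st["gripper_width"],np.round(st["ft_force"],1))
for l in("stand","press_pad","grip_mid","tip_left","tip_right"):
    r=robot.tip_of("wrist",l);print(l,[(np.round(x["location"]).tolist(),round(x["conf"],2),at_z(c,*x["location"],{"stand":0,"press_pad":.074}.get(l,.06),st).round(4).tolist()) for x in r[:4]])
p=pad(c,(0,0,512,384));print(p, at_z(c,*p[0],.074,st))
E
```

```text
2.4 [ 0.54227251 -0.02654303  0.19142247] [[-1.0, 0.017, -0.0], [0.017, 1.0, 0.0], [0.0, 0.0, -1.0]] 0.0001602196583738057 [-0.4  0.3  0.2]
stand [([254.0, 161.0], 0.85, [0.5413, -0.0278, 0.0])]
press_pad [([252.0, 185.0], 0.91, [0.5449, -0.0292, 0.074])]
grip_mid []
tip_left [([146.0, 38.0], 0.74, [0.4251, -0.111, 0.06])]
tip_right [([93.0, 25.0], 0.86, [0.4138, -0.153, 0.06])]
(array([252.65015015, 181.71471471]), array([238, 168,  30,  29, 666], dtype=int32)) [ 0.54177688 -0.02862033  0.074     ]
```

View pics/w1.png

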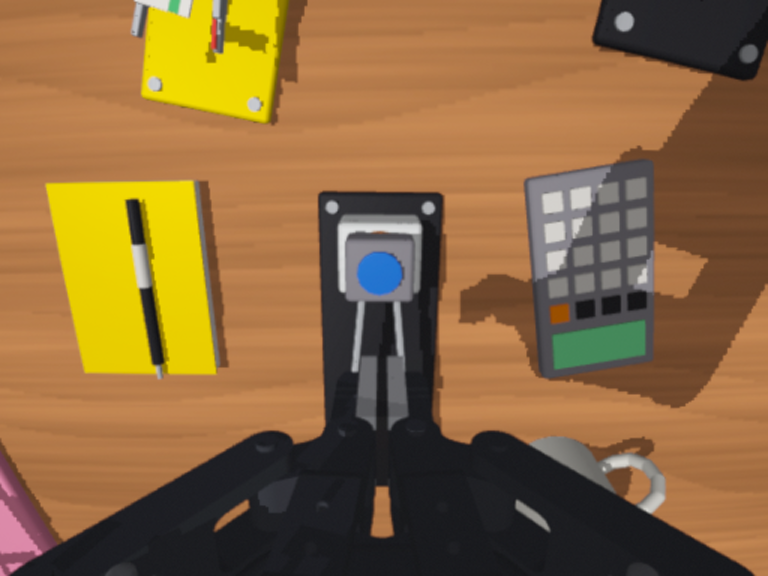

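The wrist view shows the pad at (252,181), which maps to (0.5418, -0.0286). The plate is aligned with the tool to within about 1°. I'll press with the fingers shut.

>>> drive_tool --targets '[[[0,-0.0015,-0.04,0],[0,-0.0015,-0.08,0],[0,-0.0015,-0.105,0],[0,-0.0015,-0.113,0],[0,-0.0015,-0.117,0],[0,-0.0015,-0.12,0],[0,-0.0015,-0.123,0],[0,-0.0015,-0.123,0]]]'

```text
time: 3.7
position: [0.5428, -0.0276, 0.0693]
tool_rot: [[-1.0, 0.016, 0.002], [0.016, 1.0, -0.0], [-0.002, -0.0, -1.0]]
ft_force: [1.3, 1.0, 2.0]
gripper_width: -0.0001
```

>>> drive_tool --targets '[[[0,0,-0.001,0],[0,0,-0.002,0],[0,0,-0.003,0],[0,0,-0.004,0],[0,0,-0.004,0]]]'

```text
time: 4.32
position: [0.5429, -0.0276, 0.066]
tool_rot: [[-1.0, 0.016, 0.003], [0.016, 1.0, -0.001], [-0.003, -0.001, -1.0]]
ft_force: [-0.8, 0.5, 10.2]
gripper_width: -0.0001
```

>>> drive_tool --targets '[[[0,0,-0.002,0],[0,0,-0.004,0],[0,0,-0.004,0]]]'

```text
time: 4.7
position: [0.543, -0.0276, 0.0656]
tool_rot: [[-1.0, 0.015, 0.006], [0.015, 1.0, -0.002], [-0.006, -0.002, -1.0]]
ft_force: [-12.3, 1.6, 39.3]
gripper_width: 0.0
```

Force rose to 39 N at z = 0.0656, so the head is against its hard stop. Next I retreat, open to about 62 mm and move over the grip patches.

>>> drive_tool --targets '[[[0,0,0.03,0],[0,0,0.08,0],[0.03,-0.001,0.1,0],[0.07,-0.002,0.1,0],[0.09,-0.002,0.1,0],[0.09,-0.002,0.1,0],[0.09,-0.002,0.1,0]]]' --jaw 0.45

```text
time: 5.58
position: [0.6323, -0.0296, 0.1652]
tool_rot: [[-1.0, 0.015, 0.004], [0.015, 1.0, -0.002], [-0.004, -0.002, -1.0]]
ft_force: [-1.3, 0.5, -0.2]
gripper_width: 0.0617
```

```bash
python3 - <<'E'
from h import *
st=robot.read_state();c=robot.capture("wrist");save(c,"w2",s=1.5)
print(st["time"],st["position"],np.array(st["tool_rot"]).round(3).tolist(),st["gripper_width"],np.round(st["ft_force"],1))
for l in("press_pad","grip_mid","tip_left","tip_right"):
    r=robot.tip_of("wrist",l);print(l,[(np.round(x["location"]).tolist(),round(x["conf"],2),at_z(c,*x["location"],{"stand":0,"press_pad":.066}.get(l,.052),st).round(4).tolist()) for x in r[:4]])
p=pad(c,(0,0,512,384));print(p, at_z(c,*p[0],.066,st))
b=robot.capture("scene");save(b,"scene2",(240,180,330,255),7)
a=robot.capture("top");save(a,"top2",(215,95,295,205),5)
E
```

```text
5.575 [ 0.63226509 -0.02955641  0.16518722] [[-1.0, 0.015, 0.004], [0.015, 1.0, -0.002], [-0.004, -0.002, -1.0]] 0.06172420060535217 [-1.3  0.5 -0.2]
press_pad [([258.0, 71.0], 0.9, [0.5441, -0.0268, 0.066])]
grip_mid []
tip_left [([274.0, 244.0], 0.8, [0.6892, -0.0137, 0.052]), ([269.0, 89.0], 0.18, [0.5574, -0.0181, 0.052])]
tip_right [([255.0, 69.0], 0.63, [0.5421, -0.0285, 0.052]), ([234.0, 243.0], 0.55, [0.6878, -0.0493, 0.052])]
(array([255.01156069,  68.54142582]), array([ 237,   51,   37,   37, 1038], dtype=int32)) [ 0.54249717 -0.02855262  0.066     ]
```

View pics/w2.png

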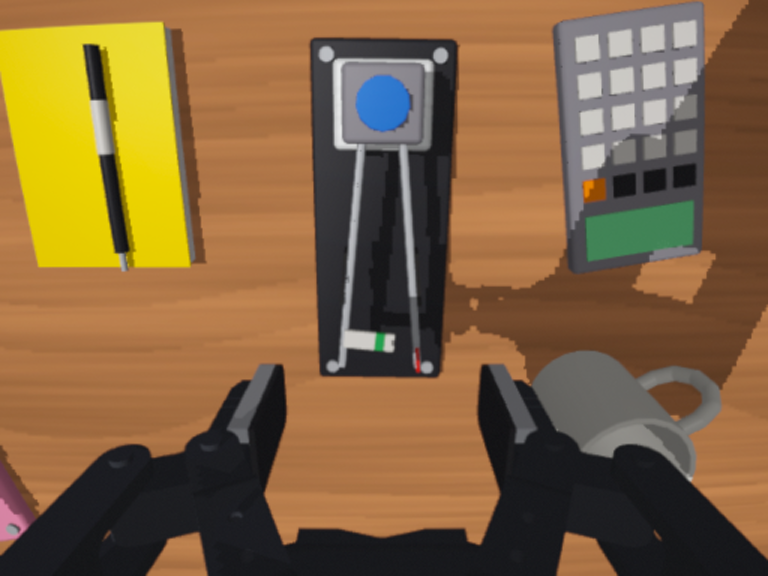

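View pics/scene2.png

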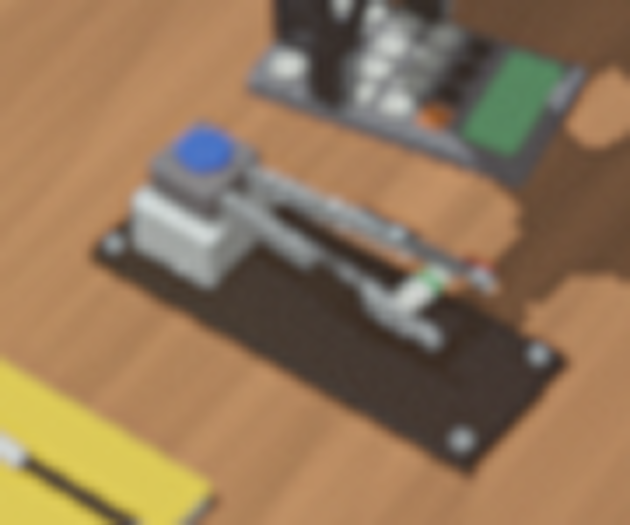

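The wrist view shows the head fully home: no orange, pad at (255,69). The tips are at about (274,244) and (234,243), so the grip midpoint is about (0.632, -0.0305). The jaw scale is linear. Descend.

>>> drive_tool --targets '[[[0,-0.001,-0.04,0],[0,-0.001,-0.08,0],[0,-0.001,-0.11,0],[0,-0.001,-0.128,0],[0,-0.001,-0.135,0],[0,-0.001,-0.135,0]]]'

```text
time: 6.68
position: [0.6329, -0.0307, 0.031]
tool_rot: [[-1.0, 0.015, 0.006], [0.015, 1.0, -0.002], [-0.006, -0.002, -1.0]]
ft_force: [-0.1, -0.6, 1.0]
gripper_width: 0.0618
```

>>> drive_tool --targets '[[[0,0,0,0],[0,0,0,0],[0,0,0,0],[0,0,0,0]]]' --jaw -0.15

```text
time: 7.18
position: [0.6335, -0.0308, 0.0317]
tool_rot: [[-1.0, 0.015, 0.008], [0.015, 1.0, -0.002], [-0.008, -0.002, -1.0]]
ft_force: [1.0, -0.3, 4.7]
gripper_width: 0.0361
```

```bash
python3 - <<'E'
from h import *
st=robot.read_state();c=robot.capture("wrist");save(c,"w3",s=1.5)
print(st["time"],st["position"],st["gripper_width"],np.round(st["ft_force"],1))
for l in("press_pad","tip_left","tip_right"):
    r=robot.tip_of("wrist",l);print(l,[(np.round(x["location"]).tolist(),round(x["conf"],2),at_z(c,*x["location"],{"stand":0,"press_pad":.066}.get(l,.052),st).round(4).tolist()) for x in r[:4]])
b=robot.capture("scene");save(b,"scene3",(240,160,330,235),7)
E
```

```text
7.175 [ 0.6334652  -0.0307607   0.03170793] 0.0361276897715323 [ 1.  -0.3  4.7]
press_pad [([261.0, 50.0], 0.8, [0.5426, -0.0281, 0.066]), ([258.0, 60.0], 0.44, [0.5456, -0.029, 0.066])]
tip_left []
tip_right []
```

View pics/w3.png

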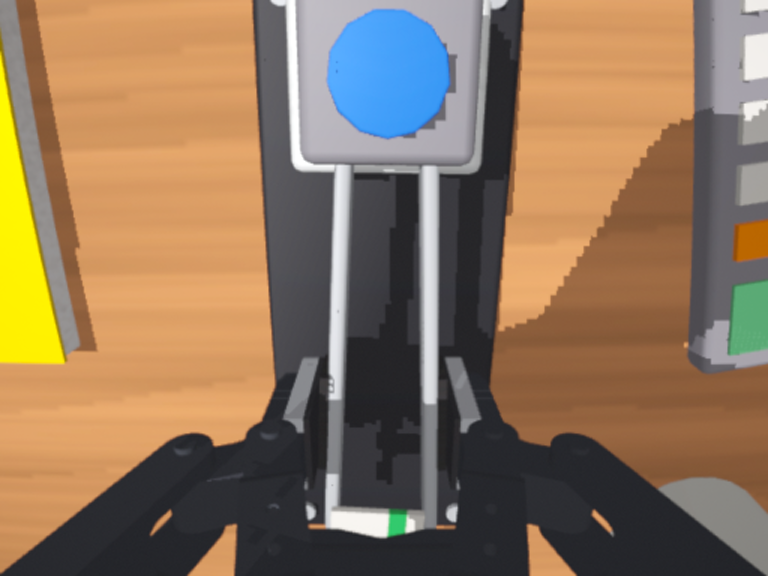

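View pics/scene3.png

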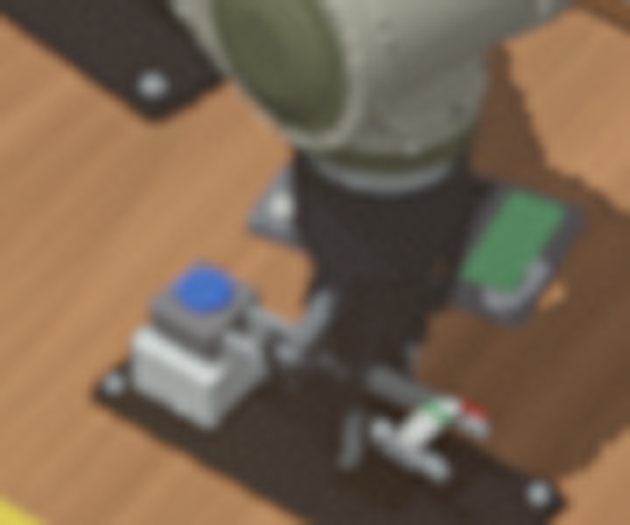

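The wrist view shows both pads alongside the legs, symmetric, with the scale at (370,520) in the enlarged view and the head still home. I'll close to the marked width of 28.5 mm.

>>> drive_tool --targets '[[[0,0,0,0],[0,0,0,0],[0,0,0,0]]]' --jaw -0.25

```text
time: 7.8
position: [0.6332, -0.0307, 0.0313]
tool_rot: [[-1.0, 0.015, 0.006], [0.015, 1.0, -0.002], [-0.006, -0.002, -1.0]]
ft_force: [1.7, 0.6, 5.7]
gripper_width: 0.0323
```

>>> drive_tool --targets '[[[0,0,0,0],[0,0,0,0],[0,0,0,0],[0,0,0,0]]]' --jaw -0.32

```text
time: 8.3
position: [0.6333, -0.0306, 0.0315]
tool_rot: [[-1.0, 0.015, 0.007], [0.015, 1.0, -0.002], [-0.007, -0.002, -1.0]]
ft_force: [1.8, 2.0, 6.0]
gripper_width: 0.029
```

```bash
python3 - <<'E'
from h import *
st=robot.read_state();c=robot.capture("wrist");save(c,"w4",(180,200,330,384),3)
print(st["time"],st["position"],st["gripper_width"],np.round(st["ft_force"],1))
b=robot.capture("scene");save(b,"scene4",(260,190,330,240),9)
a=robot.capture("top");save(a,"top4",(215,95,295,205),5)
for n,q in(("scene",b),("top",a)):
  for l in("tip_left","tip_right"):
    r=robot.tip_of(n,l);print(n,l,[(np.round(x["location"],1).tolist(),round(x["conf"],2),at_z(q,*x["location"],.052).round(4).tolist()) for x in r[:6]])
E
```

```text
8.3 [ 0.63328239 -0.03057309  0.03146659] 0.0289887380556883 [1.8 2.  6. ]
scene tip_left [([285.9, 325.3], 0.79, [0.8294, -0.3537, 0.052]), ([220.6, 203.7], 0.64, [0.4176, -0.121, 0.052]), ([308.6, 221.8], 0.5, [0.6891, -0.0204, 0.052]), ([370.6, 160.1], 0.42, [0.7125, 0.3748, 0.052])]
scene tip_right [([258.1, 152.2], 0.63, [0.3532, 0.1689, 0.052]), ([363.6, 164.7], 0.56, [0.7033, 0.3352, 0.052]), ([279.5, 339.5], 0.55, [0.8385, -0.3949, 0.052]), ([303.0, 227.7], 0.47, [0.6881, -0.0513, 0.052]), ([213.0, 207.5], 0.41, [0.4091, -0.1488, 0.052])]
top tip_left [([380.0, 66.9], 0.71, [0.844, -0.3697, 0.052]), ([105.7, 103.9], 0.65, [0.7171, 0.3756, 0.052]), ([288.0, 220.0], 0.61, [0.4157, -0.1195, 0.052])]
top tip_right [([119.9, 106.2], 0.72, [0.7112, 0.3362, 0.052]), ([299.5, 220.7], 0.58, [0.4146, -0.1488, 0.052]), ([397.2, 66.9], 0.56, [0.8458, -0.4179, 0.052])]
```

View pics/w4.png

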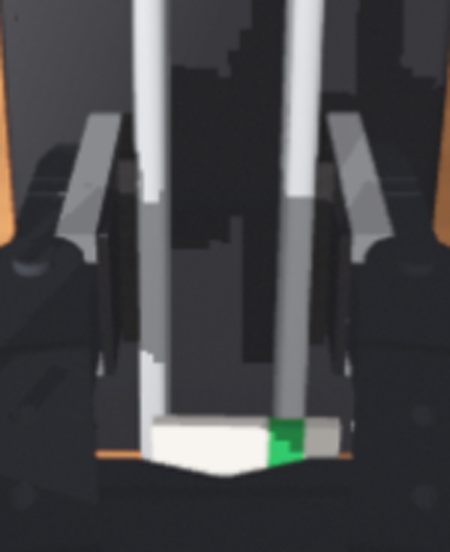

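View pics/scene4.png

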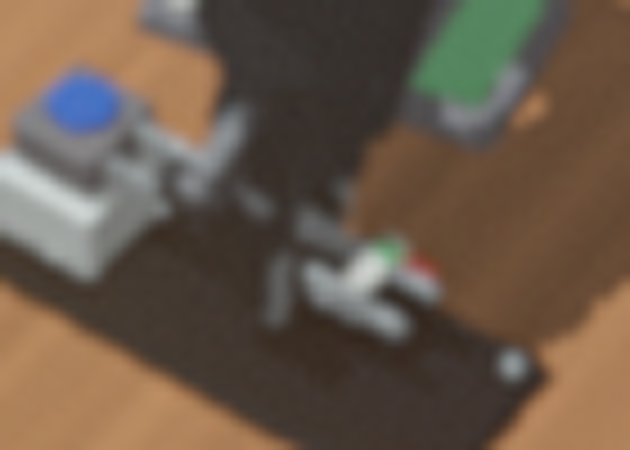

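View pics/top4.png

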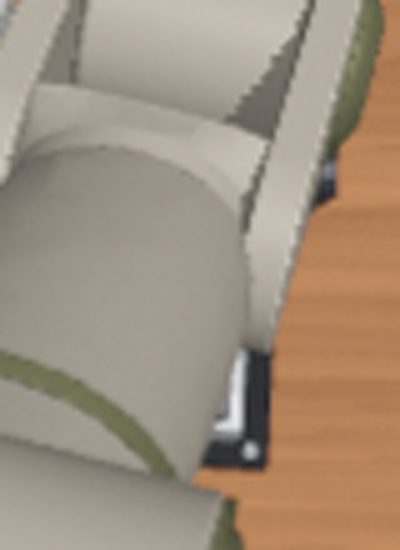

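At 29.0 mm the left leg lies under the green band: band at crop columns 268–305, leg at 275–310. The estimated gap is about 17 mm, so I'll trim slightly and hold.

>>> drive_tool --targets '[[[0,0,0,0],[0,0,0,0],[0,0,0,0],[0,0,0,0],[0,0,0,0],[0,0,0,0],[0,0,0,0],[0,0,0,0],[0,0,0,0],[0,0,0,0],[0,0,0,0],[0,0,0,0],[0,0,0,0],[0,0,0,0],[0,0,0,0],[0,0,0,0],[0,0,0,0],[0,0,0,0]]]' --jaw -0.335

```text
time: 10.9
position: [0.6333, -0.0304, 0.0316]
tool_rot: [[-1.0, 0.015, 0.007], [0.015, 1.0, -0.002], [-0.007, -0.002, -1.0]]
ft_force: [1.7, 1.3, 6.5]
gripper_width: 0.0282
```

```bash
python3 - <<'E'
from h import *
st=robot.read_state();c=robot.capture("wrist");save(c,"w5",(180,170,330,370),4 if 0 else 3)
print(st["time"],st["position"],st["gripper_width"],np.round(st["ft_force"],1),np.abs(st["qvel"]).max())
f=c["frame"]
for r in (335,341,346):
    print(r,[tuple(map(int,f[r,x])) for x in range(222,296,2)])
# predicted pixels: tips at mark, 52 mm high
p=pad(c,(0,0,512,384));print(at_z(c,*p[0],.066,st))
b=robot.capture("scene");save(b,"scene5",(240,160,330,235),7)
print(robot.read_state()["gripper_width"])
E
```

```text
10.9 [ 0.63328263 -0.03039803  0.03156022] 0.02816300941093727 [1.7 1.3 6.5] 0.0018015765852508459
335 [(53, 52, 58), (52, 52, 57), (57, 56, 62), (202, 204, 208), (212, 214, 218), (210, 211, 215), (196, 198, 202), (112, 112, 116), (59, 59, 63), (53, 52, 58), (53, 53, 58), (54, 52, 58), (53, 52, 57), (53, 52, 57), (53, 53, 58), (52, 52, 57), (54, 53, 58), (53, 52, 57), (53, 52, 57), (53, 53, 58), (54, 53, 58), (54, 53, 58), (53, 52, 57), (53, 52, 57), (81, 82, 85), (116, 117, 120), (131, 132, 136), (132, 133, 137), (130, 131, 135), (95, 96, 99), (54, 53, 58), (53, 52, 57), (53, 52, 58), (53, 52, 58), (53, 52, 57), (54, 53, 58), (54, 53, 58)]
341 [(53, 53, 58), (53, 53, 58), (54, 54, 59), (197, 199, 203), (211, 213, 216), (204, 202, 199), (203, 201, 196), (202, 199, 195), (189, 186, 182), (188, 186, 182), (188, 186, 182), (188, 185, 182), (188, 185, 182), (188, 185, 182), (188, 185, 181), (188, 185, 182), (188, 185, 181), (188, 185, 182), (188, 185, 181), (188, 185, 182), (183, 180, 176), (175, 172, 169), (165, 163, 159), (144, 142, 139), (93, 123, 97), (30, 109, 55), (30, 108, 54), (30, 108, 55), (31, 109, 54), (31, 109, 55), (87, 122, 93), (144, 142, 138), (145, 142, 139), (145, 142, 139), (144, 142, 138), (144, 141, 139), (92, 90, 91)]
346 [(53, 52, 57), (53, 53, 58), (54, 53, 58), (193, 196, 199), (211, 213, 216), (244, 241, 238), (248, 245, 241), (248, 245, 241), (248, 245, 241), (248, 245, 241), (248, 245, 241), (248, 245, 241), (248, 245, 241), (248, 245, 241), (248, 245, 241), (248, 245, 241), (248, 245, 241), (248, 245, 241), (248, 245, 241), (248, 245, 241), (248, 245, 241), (248, 245, 241), (248, 245, 241), (246, 244, 240), (179, 219, 184), (37, 145, 74), (36, 141, 71), (35, 132, 67), (34, 127, 64), (35, 127, 65), (125, 149, 125), (166, 164, 159), (167, 164, 159), (167, 164, 159), (167, 164, 159), (167, 164, 159), (90, 88, 89)]
[ 0.54201822 -0.02865791  0.066     ]
0.02898651086820831
```

View pics/w5.png

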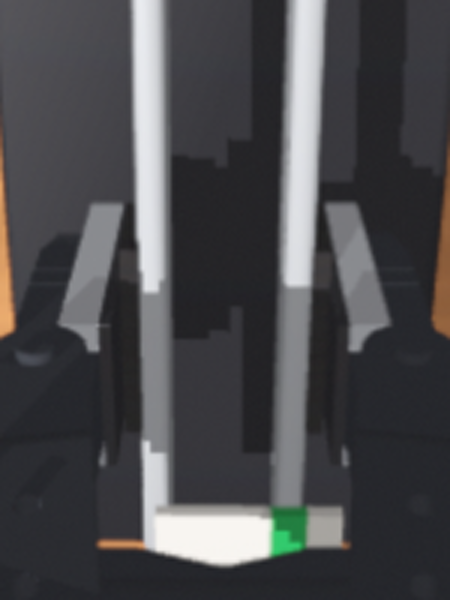

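View pics/scene5.png

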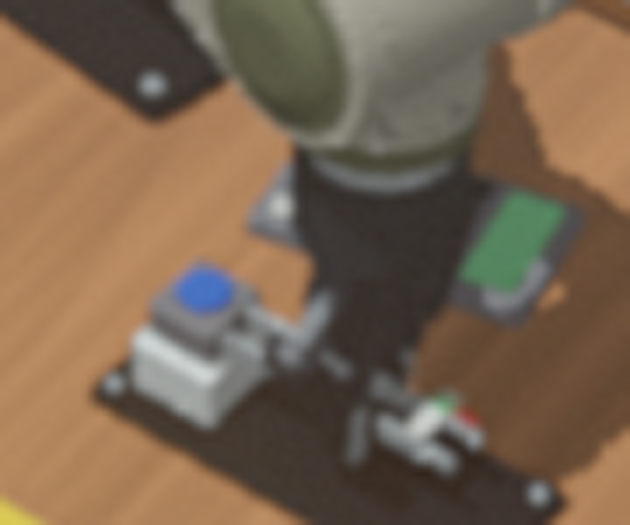

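>>> drive_tool --targets '[[[0,0,0,0],[0,0,0,0],[0,0,0,0],[0,0,0,0],[0,0,0,0],[0,0,0,0]]]'

```text
time: 11.75
position: [0.6333, -0.0303, 0.0316]
tool_rot: [[-1.0, 0.015, 0.007], [0.015, 1.0, -0.001], [-0.007, -0.001, -1.0]]
ft_force: [1.7, 1.0, 4.7]
gripper_width: 0.0286
```

```bash
python3 - <<'E'
from h import *
g0=None
for i in range(8):
    st=robot.read_state();c=robot.capture("wrist");f=c["frame"].astype(float)
    row=f[335].mean(1);L=np.where(row[260:290]>90)[0]+260;R=np.where(row[222:245]>90)[0]+222
    print(round(st["time"],3),round(st["gripper_width"]*1000,2),np.round(st["position"],4),np.round(st["ft_force"],1),R.min(),R.max(),L.min(),L.max(),np.abs(f-g0).max() if g0 is not None else "");g0=f
E
```

```text
11.75 28.6 [ 0.6333 -0.0303  0.0316] [1.7 1.  4.7] 227 237 271 280 
11.8 28.5 [ 0.6333 -0.0303  0.0316] [2.  1.6 5.7] 227 237 271 280 23.0
11.85 28.93 [ 0.6333 -0.0303  0.0316] [2.1 1.3 5.1] 227 237 271 280 23.0
11.9 28.23 [ 0.6333 -0.0303  0.0316] [0.6 0.  5.2] 227 237 271 280 13.0
11.95 28.58 [ 0.6333 -0.0303  0.0316] [1.8 0.7 4.8] 227 237 271 280 11.0
12.0 28.6 [ 0.6333 -0.0303  0.0316] [1.8 0.1 6.5] 227 237 271 280 18.0
12.05 28.63 [ 0.6333 -0.0303  0.0316] [1.7 1.1 4.5] 227 237 271 280 12.0
12.1 28.67 [ 0.6332 -0.0303  0.0316] [1.5 0.9 5.5] 227 237 271 280 13.0
```

The readings scatter around 28.6 mm only from noise, and the picture is still. Both legs are parallel, so each is pushed in by its pad. I'm handing in.

```bash
python3 - <<'E'
from station import robot
print(robot.close_job())
E
```

```text
the job is handed in; nothing more can be done
None
```

The tweezers' head is pressed home, and the gripper is still holding both legs at about the 16 mm mark. I handed the job in at about 12 s of the 38 s allowed; the system gave no verdict.

- **Which stand:** I used the small black one; its plate measured 211 × 83 mm, against 215 × 84 mm in your description.
- **Pressing:** I pushed the blue pad down with shut fingers. It stopped hard at 65.6 mm above the desk with 39 N on the wrist, and no orange showed afterwards.
- **Holding the gap:** The jaws held the patches at about 28.6 mm from 8.3 s to hand-in. The target width is 28.5 mm. That width gives a tip gap of about 16–16.5 mm.
- **Last checks:** The wrist picture shows the legs parallel and the left leg centred under the green band. Eight pictures in a row showed no leg movement.

**What I could not confirm:**
- Single width readings scattered by about ±0.4 mm, which I took as sensor noise because the pictures were still.
- The red pointer was hidden from the wrist camera and blurred in the scene camera, so I judged the gap from the leg's position under the band and the jaw width.
- I did not measure the force on each leg. I infer that both are gripped because both are pushed in evenly.
- I did not re-measure the calculator, notebook and mug at the end, but the arm never came near them.

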